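Shut a filter rig's throttle lever onto its seat, then set it to the green tab

ROBOT

A 6-joint arm with a two-finger parallel gripper is mounted at the origin on the work surface. World frame = base frame: x ahead of the robot, y to its left, z up, the work surface at z = 0. Lengths are in m, angles in rad, forces in N, time in s.
With the tool pointing down it reaches from about 0.25 to 0.775 m from the base axis. Payload 4 kg.
Tool frame: the origin (TCP) lies midway between the tips of the shut fingers; the grasp point (between the pads) lies 19 mm behind it; z points along the fingers, y is the line along which they close (so a half turn about z gives the same grasp; the last joint's range is limited). The gripper opens to 94 mm and grips with 3 to 60 N. Pads are 16 mm wide; open, the fingers measure 119 mm over their backs; the gripper's body (75 mm by 177 mm) begins 78 mm behind the grasp point.
Start: joints at [1.144, 0.087, 1.371, -0, 1.684, -0.103], TCP at [0.175, 0.521, 0.206] pointing down, gripper open.
Joint ranges: [-3.1, 3.1], [-0.76, 2.03], [0.27, 2.55], [-1.08, 4.22], [0.17, 2.65], [-2.57, 2.57]. Speed limits (rad/s): [2.79, 2.79, 3.14, 3.14, 3.14, 3.14].

INTERFACE

Orientations are given as a unit quaternion [w, x, y, z].
In Python, from workcell import read_state, grab_frame, get_calibration, close_job gives the robot as it stands.
- The arm moves only by the shell command python3 -m jog 'ROWS' [FORCE]. ROWS is JSON, a list of rows, each an object with "offset": the shift along the world's x, y, z in mm, a list of three; "dr": the turn, a rotation vector about the world's x, y, z in rad, a list of three; "grip": the opening, from 0 (shut) to 1 (fully open). A call has 1 to 12 rows; each row is the pose to reach, as a shift and turn from the pose commanded when the call began; what a row does not reach only later rows make up. A row lasts 1/12 s, in which the tool goes at most 41.7 mm and 7.16 degrees, less where a joint would pass 70% of its speed; a pose out of reach is approached as far as the arm can. A call with a gripper value outside its range is refused whole. The fingers move at their own pace and stop on an object; FORCE is the grip in N (left out, the last holds). Time passes only in rows, so rows that repeat a pose let the fingers close. It gives the time, the measured TCP pose, the force, the opening and the grip force at its end, in the units of the state.
- read_state(): the state, without advancing time (a new reading comes with each control period).
- grab_frame(name): name is "scene" or "side" or "wrist"; returns the picture (400x640x3 uint8, red, green, blue); there is no depth.
- get_calibration(name): a dict with "mtx" (3x3 intrinsics, pixels), "position" and "attitude" of the camera in the world. Camera axes: x right, y up, looking along -z (the intrinsics and any distortion apply to the point x, -y, -z); pixel columns grow to the right and rows downward; lengths in m; the calibration is good to about 2 mm. The wrist camera is an equidistant fisheye: a pixel r from the principal point sees the ray r / f radians off the axis. A picture is of the moment at which its call begins: read the wrist's pose just before it. get_calibration takes no time and is no camera call; for the wrist camera it gives the pose at the moment of the call.
- close_job(): hands the job in; it is judged then, once.
The state is a dict: "time_s": time; "q": joint angles; "qd": joint speeds; "tau": joint torques, N m; "tcp_pos": TCP position; "tcp_rot": TCP orientation; "contact_force": force on the tool from outside, world axes, zero at the start; "ft_torque": the same for the moment, N m; "grip_width": finger opening in m; "finger_force": force on a finger pad.
Only numpy, scipy, OpenCV 4.12 (cv2) and the standard library are available. Lean on these libraries where they do the work, as an engineer would, in place of code of your own. Each camera call takes 0.05 s, during which the arm holds its last target. There are 200 camera calls.

TASK

Re-set the throttle valve on the filter rig: first push the red lever clockwise (seen from above) until you feel it meet the rubber seat hidden inside the valve, and lean on it there steadily with about 15 N for about half a second, never forcing it harder than 25 N. Then push the lever back open until it points at the green tab on the dial, leave it there, and do not disturb the wrench, the penlight or the spare cartridge.

Things in the scene. Friction and masses are not known exactly. Their poses are not given: they have to be found in the camera images.
- rig: Fixed filter rig. Origin on the table under the lever's vertical hinge axis, z up. Brass valve on a 170 x 200 x 12 mm base; white dial disc, radius 118 mm, top at z 96 mm, centred on the hinge. Behind (its +x): cream block 60 x 360 x 85 mm, front at x = 125 mm, gauge on it at y = 120 mm up to z 155 mm; then three white filter housings up to 98 mm high.
- lever (a joint): Red lever's angle, rad, growing anticlockwise from above = opening. At q it points in direction pi - 0.8 + q from the rig's +x (0.8: to the rig's -x). Stays where left; moves at about 2.5 N at the grip. Open end stop 1.75. Clockwise it turns freely until it meets a springy rubber seat hidden in the valve, anywhere from 0 to 0.35, different every time, not visible.
- lever_grip (a point): Middle (150 mm high) of the lever's upright round red grip, 22 mm diameter, from 120 to 180 mm above the table, axis 100 mm from the hinge axis. The flat arm below it, 18 mm wide, top 120 mm high, runs from the hinge to just past the grip. x axis: outward along the lever; z up.
- seat (a joint): Compression of the hidden rubber seat, rad of lever travel; 0 while the lever is not on it, wherever it is. 30 N m per rad about the hinge (3 mm at the grip per 9 N), besides 0.25 N m hinge friction: 15 N square to the lever at the grip gives about 0.042. The lean counts above 0.025 (about 10 N at the grip); above 0.078 (about 25 N) it is forced.
- tab_mark (a point): Green set-point tab fixed on the dial's rim, 16 mm wide, 113 to 158 mm from the hinge axis, top 101 mm high. The point is on its top, 130 mm from the hinge axis; x axis points outward from the hinge through the tab. It lies at 0.65 to 1.4 on the lever's scale, always on the open side of the seat.
- wrench: Bystander: loose open-ended steel wrench, 180 mm long, lying on the table in front of the rig on its -y side. Origin under its middle.
- penlight: Bystander: loose black penlight, 145 mm long, 26 mm thick, lying on the table in front of the rig on its +y side. Origin under its middle.
- cartridge: Bystander: loose spare filter cartridge, white with blue ends, 66 mm diameter, 130 mm tall, standing on the table beside the rig on its +y side. Origin at the centre of its foot.

How it is judged:
On the way, in this order (a step that is already met when the one before it is completed fails the run):
1. the lever is leant steadily on its hidden seat: seat compressed by more than 0.025 (about 10 N at the grip) for 0.4 s (value of joint seat above 0.025 rad), for 0.4 s.
2. the lever, opened again, points at the green tab within 0.06 rad (angle between the x axis of lever_grip and the x axis of tab_mark, either way round below 0.06 rad), for 0.2 s.
At the end, for the whole second after the job is handed in: The lever is at rest, off its seat, and points at the green tab within 0.06 rad (3.4 degrees) (angle between the x axis of lever_grip and the x axis of tab_mark, either way round below 0.06 rad and value of joint seat below 0.01 rad and velocity of joint lever between -0.02 and 0.02 rad/s); the robot touches nothing.
It fails at once if the lever is forced onto its seat: seat compressed by more than 0.078 (about 25 N at the grip) (value of joint seat above 0.078 rad).
It fails at once if the wrench, the penlight or the cartridge is moved by more than 20 mm (distance of any of wrench, penlight, cartridge from where it was at the start of the episode above 0.02 m).
It also fails if it takes over 72 s, if anything falls off the work surface, if the arm or the gripper's body presses on something with over 40 N, if the wrist force passes 120 N, or if a joint passes its speed limit or range.

## Working session

There is one attempt and no reset: what is moved stays moved. The work goes in short steps, Python scripts to look and compute and a shell command to move; the robot and the scene stay as the last step left them, time stands still between calls to the robot, and variables do not carry over. Pictures are saved under pics/ and viewed, at most 10 in all, crops included, and the job is handed in when it is done.

```bash
mkdir -p pics
python3 - <<'E'
from workcell import *
import cv2,numpy as np
np.set_printoptions(precision=4,suppress=True)
s=read_state();print(s)
for n in("scene","side"):
    f=grab_frame(n);cv2.imwrite(f"pics/{n}0.png",f[:,:,::-1]);print(n,get_calibration(n))
E
```

```text
{'time_s': 0.0, 'q': array([ 1.1439,  0.088 ,  1.3722, -0.    ,  1.6836, -0.1031]), 'qd': array([ 0.0003, -0.0005, -0.0012,  0.0016,  0.0018,  0.0006]), 'tau': array([ -0.0008, -34.0179, -30.2427,   0.0716,   0.0331,  -0.0002]), 'tcp_pos': array([0.1748, 0.5209, 0.2043]), 'tcp_rot': array([-0.0003,  0.1612,  0.9869, -0.0011]), 'contact_force': array([ 0.1489, -0.692 , -0.8037]), 'ft_torque': array([-0.0217,  0.0086,  0.0173]), 'finger_force': 0.0, 'grip_width': 0.09405354466838321}
scene {'mtx': array([[463.6107,   0.    , 321.2727],
       [  0.    , 463.6107, 195.6182],
       [  0.    ,   0.    ,   1.    ]]), 'position': array([ 0.9881, -0.606 ,  0.7768]), 'attitude': array([0.8595, 0.4084, 0.1236, 0.2813])}
side {'mtx': array([[444.7174,   0.    , 321.1085],
       [  0.    , 444.7174, 199.7814],
       [  0.    ,   0.    ,   1.    ]]), 'position': array([ 0.1974, -0.6119,  0.9572]), 'attitude': array([ 0.9112,  0.3396, -0.0892, -0.2157])}
```

View pics/scene0.png

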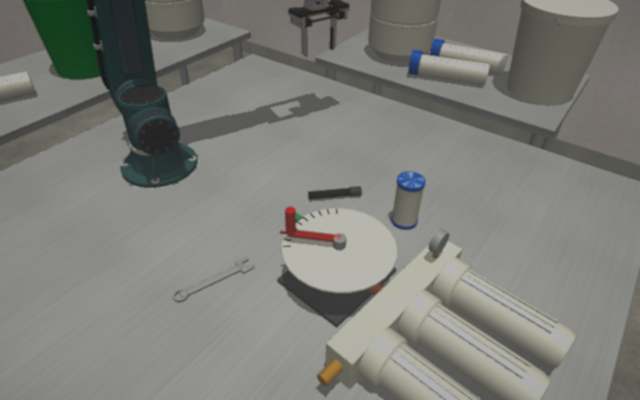

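View pics/side0.png

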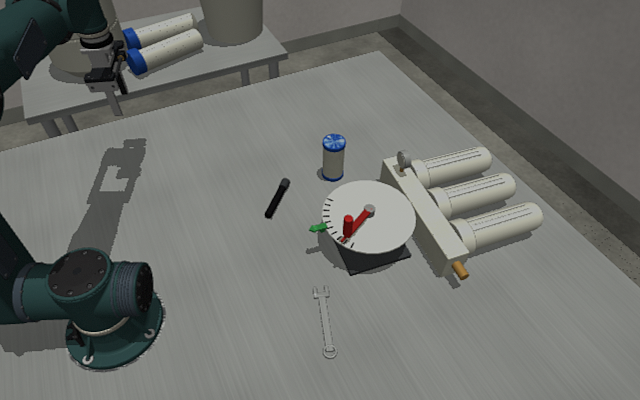

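```bash
cat > h.py <<'E'
import numpy as np,cv2
from scipy.spatial.transform import Rotation as R
from workcell import *
np.set_printoptions(precision=4,suppress=True)
def ray(n,uv):
    c=get_calibration(n);K=c["mtx"];uv=np.atleast_2d(np.asarray(uv,float))
    d=np.c_[(uv[:,0]-K[0,2])/K[0,0],-(uv[:,1]-K[1,2])/K[1,1],-np.ones(len(uv))]
    w,x,y,z=c["attitude"];return c["position"],R.from_quat([x,y,z,w]).apply(d)
def plane(n,uv,z):
    p,d=ray(n,uv);return (p+d*((z-p[2])/d[:,2])[:,None])[:,:2]
def mask(f,c):
    h=cv2.cvtColor(f,cv2.COLOR_RGB2HSV);H,S,V=cv2.split(h)
    if c=="red":return ((H<6)|(H>174))&(S>150)&(V>60)
    if c=="green":return (H>40)&(H<85)&(S>100)&(V>40)
    if c=="white":return (S<40)&(V>175)
E
python3 - <<'E'
from h import *
tiles=[]
for n,(u,v) in(("scene",(260,190)),("side",(290,170))):
    f=cv2.imread(f"pics/{n}0.png")[:,:,::-1].copy()
    tiles.append(cv2.resize(f[v:v+110,u:u+150],None,fx=5,fy=5,interpolation=cv2.INTER_CUBIC)[:,:,::-1])
    g=mask(f,"green");g[:120]=0;ys,xs=np.nonzero(g);P=plane(n,np.c_[xs,ys],.101);print(n,"green",len(xs),xs.mean(),ys.mean(),P.mean(0))
    # dial: flood from dial interior
    m=np.zeros((402,642),np.uint8);seed={"scene":(350,265),"side":(350,195)}[n]
    cv2.floodFill(f.copy(),m,seed,(255,0,0),(5,5,5),(5,5,5),4|cv2.FLOODFILL_MASK_ONLY|(255<<8))
    c=max(cv2.findContours(m[1:-1,1:-1],0,1)[0],key=cv2.contourArea)[:,0];print(c.min(0),c.max(0))
    h=cv2.convexHull(c)[:,0];P=plane(n,h,.096).astype(np.float32);print("dial",cv2.minEnclosingCircle(P*1000), cv2.fitEllipse(P*1000))
    r=mask(f,"red");ys,xs=np.nonzero(r);print("red",xs.min(),xs.max(),ys.min(),ys.max(),len(xs))
cv2.imwrite("pics/cs.png",tiles[0]);cv2.imwrite("pics/cd.png",tiles[1])
E
```

```text
scene green 22 297.5 216.6818181818182 [ 0.5189 -0.0231]
[ 0 55] [639 399]
dial ((471.3362731933594, 129.98318481445312), 776.77880859375) ((478.1805114746094, 101.25369262695312), (1383.81396484375, 1530.1826171875), 94.77110290527344)
red 282 333 207 240 303
side green 113 318.3805309734513 227.47787610619469 [ 0.5021 -0.0289]
[323 181] [414 252]
dial ((635.6455078125, -42.08467102050781), 116.25316619873047) ((635.514404296875, -42.103736877441406), (229.15805053710938, 232.115966796875), 164.0492401123047)
red 341 369 210 241 340
```

View pics/cs.png

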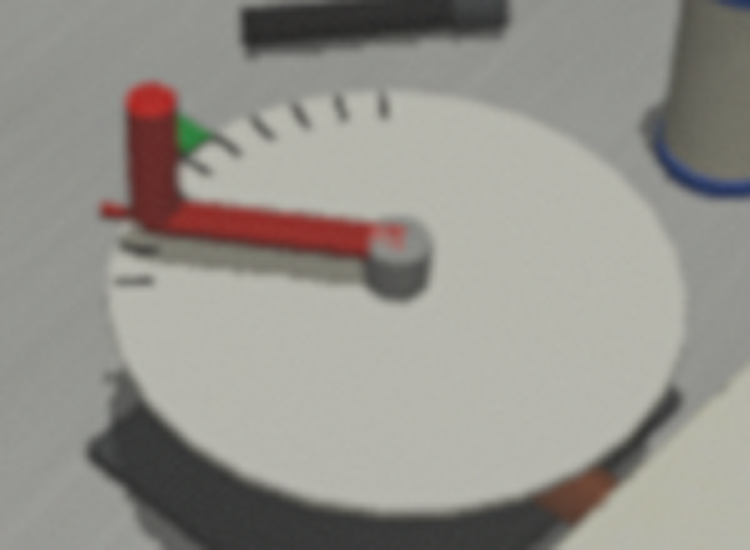

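View pics/cd.png

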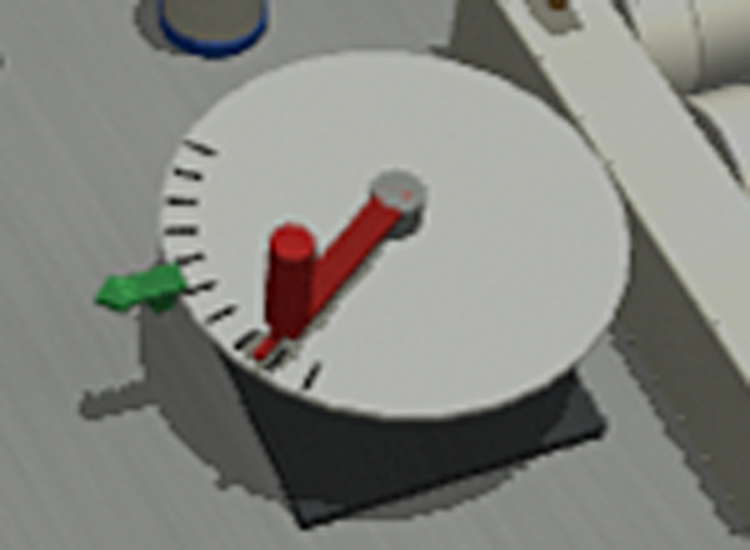

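Run:
```python
from h import *
S=lambda a:np.array(a)/5+[260,190]-.4; D=lambda a:np.array(a)/5+[290,170]-.4
gs=plane("scene",S([[152,101]]),.18);gd=plane("side",D([[293,242]]),.18);print("grip",gs,gd)
P=plane("scene",S([[108,275],[685,300],[390,90],[400,515],[640,200],[540,497],[200,440]]),.096)*1000
from scipy.optimize import least_squares
print("dial scene",least_squares(lambda c:np.hypot(*(P-c).T)-118,[636,-42]).x, )
c=np.array([.6355,-.0421])
t=plane("side",D([[182,272],[108,290]]),.101);print("tab",t)
e=plane("side",D([[497,5],[745,335]]),.085);print("block edge",e)
hub=plane("side",D([[397,190]]),.13),plane("scene",S([[398,240]]),.13);print("hub",hub)
a=lambda v:np.arctan2(v[...,1],v[...,0])
for g in(gs[0],gd[0],t[0],t[1],t.mean(0)):print(g,a(g-c),np.hypot(*(g-c)))
yx=e[0]-e[1];print("rig yaw",a(yx)-np.pi/2, "dist",)
for n,b in(("wrench",[[322,291],[329,355]]),("pen",[[286,182],[268,216]])):print(n,plane("side",b,.01))
print("cart",plane("side",[[334,142]],.13))
print(read_state()['tcp_pos'])
```

```text
grip [[ 0.5497 -0.0843]] [[ 0.546  -0.0884]]
dial scene [638.5618 -38.2832]
tab [[ 0.5236 -0.0276]
 [ 0.4863 -0.0216]]
block edge [[ 0.7725  0.0724]
 [ 0.7582 -0.1729]]
hub (array([[ 0.6298, -0.0488]]), array([[ 0.643 , -0.0472]]))
[ 0.5497 -0.0843] -2.6847170427231544 0.09556739135406772
[ 0.546  -0.0884] -2.6640802582194647 0.10082457673657548
[ 0.5236 -0.0276] 3.0129456528113527 0.11287705618950472
[ 0.4863 -0.0216] 3.0047583204671633 0.15058978110838755
[ 0.5049 -0.0246] 3.0082660147857694 0.1317323374654119
rig yaw -0.0579331786533841 dist
wrench [[ 0.456  -0.142 ]
 [ 0.3985 -0.2878]]
pen [[0.5249 0.2244]
 [0.4288 0.1292]]
cart [[0.6657 0.1997]]
[0.1748 0.521  0.2044]
```

The grip top is at scene (290,210) and side (348,218). The tab runs from side (326,224) to (311,228), and the hub is at side (369,208). That puts the hinge near (0.637,-0.041), the lever at about 3.61 rad and the tab at about 3.015 rad. Next I'll move above the grip with the fingers straddling it tangentially.

```bash
python3 -m jog '[{"offset":[20,-30,40],"dr":[0,0,0.1],"grip":0.6},{"offset":[41,-66,50],"dr":[0,0,0.2],"grip":0.6},{"offset":[62,-100,50],"dr":[0,0,0.3],"grip":0.6},{"offset":[83,-135,50],"dr":[0,0,0.4],"grip":0.6},{"offset":[104,-170,50],"dr":[0,0,0.5],"grip":0.6},{"offset":[125,-204,50],"dr":[0,0,0.6],"grip":0.6},{"offset":[146,-238,50],"dr":[0,0,0.7],"grip":0.6},{"offset":[167,-272,50],"dr":[0,0,0.79],"grip":0.6},{"offset":[188,-307,50],"dr":[0,0,0.79],"grip":0.6},{"offset":[209,-341,50],"dr":[0,0,0.79],"grip":0.6},{"offset":[230,-375,50],"dr":[0,0,0.79],"grip":0.6},{"offset":[251,-409,50],"dr":[0,0,0.79],"grip":0.6}]'
python3 -m jog '[{"offset":[21,-34,0],"dr":[0,0,0],"grip":0.6},{"offset":[42,-68,0],"dr":[0,0,0],"grip":0.6},{"offset":[63,-102,0],"dr":[0,0,0],"grip":0.6},{"offset":[84,-136,0],"dr":[0,0,0],"grip":0.6},{"offset":[105,-170,0],"dr":[0,0,0],"grip":0.6},{"offset":[121,-199,0],"dr":[0,0,0],"grip":0.6},{"offset":[121,-199,0],"dr":[0,0,0],"grip":0.6},{"offset":[121,-199,0],"dr":[0,0,0],"grip":0.6},{"offset":[121,-199,0],"dr":[0,0,0],"grip":0.6}]'
python3 -c "
from h import *
s=read_state();print(s['time_s'],s['tcp_pos'],s['q'],s['contact_force'],s['grip_width'])
w,x,y,z=s['tcp_rot'];print(R.from_quat([x,y,z,w]).as_matrix())
cv2.imwrite('pics/w1.png',grab_frame('wrist')[:,:,::-1])"
```

```text
time_s: 1.1
tcp_pos: [0.4227, 0.1164, 0.2552]
tcp_rot: [-0.0, -0.231, 0.973, 0.0]
contact_force: [1.3, 0.2, 0.3]
grip_width: 0.0562
finger_force: 0.0
time_s: 1.85
tcp_pos: [0.543, -0.0803, 0.255]
tcp_rot: [-0.001, -0.231, 0.973, 0.001]
contact_force: [-0.1, 0.0, 0.3]
grip_width: 0.0566
finger_force: 0.0
1.85 [ 0.543  -0.0803  0.255 ] [-0.2505  0.0817  1.2795  0.0006  1.782  -2.2872] [-0.1143  0.0399  0.3052] 0.056593121045382756
[[-0.8934 -0.4493 -0.0014]
 [-0.4493  0.8934  0.001 ]
 [ 0.0008  0.0015 -1.    ]]
```

View pics/w1.png

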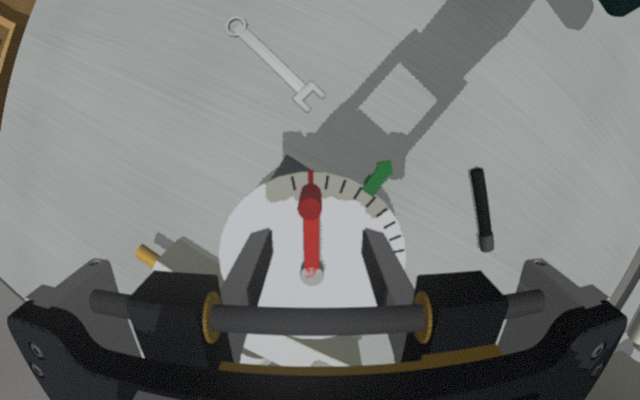

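The wrist view shows the lever between the open fingers: hub (312,270), grip top about (310,205), tab (378,177). I'll refine the angles from it and let the arm settle.

```bash
cat >> h.py <<'E'
def wplane(uv,z,c=None):
    c=c or get_calibration("wrist");K=c["mtx"];uv=np.atleast_2d(np.asarray(uv,float))
    dx=uv[:,0]-K[0,2];dy=uv[:,1]-K[1,2];r=np.hypot(dx,dy)+1e-9;t=r/K[0,0]
    d=np.c_[np.sin(t)*dx/r,-np.sin(t)*dy/r,-np.cos(t)]
    w,x,y,zz=c["attitude"];d=R.from_quat([x,y,zz,w]).apply(d);p=c["position"]
    return (p+d*((z-p[2])/d[:,2])[:,None])[:,:2]
E
python3 - <<'E'
from h import *
f=cv2.imread("pics/w1.png")[:,:,::-1].copy()
print(get_calibration("wrist"))
g=mask(f,"green");g[:150]=0;g[210:]=0;ys,xs=np.nonzero(g);print("tab",len(xs),xs.mean(),ys.mean(),wplane([[xs.mean(),ys.mean()]],.101))
r=mask(f,"red");r[:160]=0;r[280:]=0;ys,xs=np.nonzero(r)
for y in range(166,280,6):
    k=xs[ys==y]; print(y,(k.min(),k.max()) if len(k) else None,end=' ')
print("\nhub",wplane([[312,270]],.13),"armtip",wplane([[310.5,172]],.12), "arm mid",wplane([[311.5,245]],.12))
print(read_state()['tcp_pos'])
E
python3 -m jog '[{"offset":[0,0,0],"dr":[0,0,0],"grip":0.6},{"offset":[0,0,0],"dr":[0,0,0],"grip":0.6}]'
```

```text
{'mtx': array([[309.7069,   0.    , 316.848 ],
       [  0.    , 309.7069, 198.7195],
       [  0.    ,   0.    ,   1.    ]]), 'position': array([ 0.4744, -0.1149,  0.4355]), 'attitude': array([ 0.5197, -0.0706, -0.1154,  0.8436])}
tab 492 377.6463414634146 177.1117886178862 [[ 0.5045 -0.0235]]
166 None 172 (np.int64(309), np.int64(311)) 178 (np.int64(310), np.int64(311)) 184 None 190 None 196 None 202 (np.int64(301), np.int64(318)) 208 (np.int64(299), np.int64(320)) 214 (np.int64(301), np.int64(318)) 220 (np.int64(304), np.int64(317)) 226 (np.int64(304), np.int64(317)) 232 (np.int64(305), np.int64(317)) 238 (np.int64(305), np.int64(317)) 244 (np.int64(305), np.int64(317)) 250 (np.int64(305), np.int64(317)) 256 (np.int64(305), np.int64(317)) 262 (np.int64(305), np.int64(318)) 268 None 274 None 
hub [[ 0.6263 -0.0442]] armtip [[ 0.53  -0.094]] arm mid [[ 0.6031 -0.0565]]
[ 0.5429 -0.0797  0.2554]
time_s: 2.07
tcp_pos: [0.543, -0.0794, 0.2561]
tcp_rot: [0.0, -0.232, 0.973, -0.0]
contact_force: [-0.5, 0.4, -0.2]
grip_width: 0.0564
finger_force: 0.0
```

```bash
python3 - <<'E'
from h import *
print("grip",wplane([[309.5,208.5]],.18),"dial L/R edges",wplane([[219,245],[406,250]],.096))
E
python3 -m jog '[{"offset":[2,-3,-10],"dr":[0,0,0],"grip":0.6},{"offset":[4,-6,-30],"dr":[0,0,0],"grip":0.6},{"offset":[4,-6,-50],"dr":[0,0,0],"grip":0.6},{"offset":[4,-6,-70],"dr":[0,0,0],"grip":0.6},{"offset":[4,-6,-90],"dr":[0,0,0],"grip":0.6},{"offset":[4,-6,-110],"dr":[0,0,0],"grip":0.6},{"offset":[4,-6,-117],"dr":[0,0,0],"grip":0.6},{"offset":[4,-6,-117],"dr":[0,0,0],"grip":0.6},{"offset":[4,-6,-117],"dr":[0,0,0],"grip":0.6}]'
```

```text
grip [[ 0.5489 -0.0841]] dial L/R edges [[ 0.6673 -0.1535]
 [ 0.5682  0.057 ]]
time_s: 2.82
tcp_pos: [0.5473, -0.0864, 0.1386]
tcp_rot: [-0.0, -0.231, 0.973, 0.0]
contact_force: [0.4, 0.3, -0.2]
grip_width: 0.0563
finger_force: 0.0
```

Run:
```python
from h import *
h=np.array([637,-41]);p=np.array([547.3,-86.4])
for k in range(0,13):
    phi=3.609-k*.0735;o=h+99.5*np.array([np.cos(phi),np.sin(phi)])-p;print(round(phi,3),round(phi-3.609,3),o.round(1))
```

```text
3.609 0.0 [0.9 0.6]
3.535 -0.074 [-2.2  7.2]
3.462 -0.147 [-4.7 14.1]
3.389 -0.22 [-6.8 21.1]
3.315 -0.294 [-8.3 28.2]
3.241 -0.368 [-9.3 35.5]
3.168 -0.441 [-9.8 42.8]
3.095 -0.514 [-9.7 50.1]
3.021 -0.588 [-9.1 57.4]
2.947 -0.662 [-7.9 64.6]
2.874 -0.735 [-6.3 71.7]
2.8 -0.808 [-4.1 78.7]
2.727 -0.882 [-1.4 85.5]
```

```bash
python3 -m jog '[{"offset":[1,0.5,0],"dr":[0,0,0],"grip":0.35},{"offset":[1,0.5,0],"dr":[0,0,0],"grip":0.35},{"offset":[1,0.5,0],"dr":[0,0,0],"grip":0.35},{"offset":[1,0.5,0],"dr":[0,0,0],"grip":0.35}]'
python3 -m jog '[{"offset":[-3,6.7,0],"dr":[0,0,-0.074],"grip":0.35},{"offset":[-5.5,13.5,0],"dr":[0,0,-0.147],"grip":0.35},{"offset":[-7.7,20.5,0],"dr":[0,0,-0.22],"grip":0.35},{"offset":[-9.2,27.6,0],"dr":[0,0,-0.294],"grip":0.35},{"offset":[-10.2,35,0],"dr":[0,0,-0.368],"grip":0.35},{"offset":[-10.7,42.2,0],"dr":[0,0,-0.441],"grip":0.35},{"offset":[-10.6,49.5,0],"dr":[0,0,-0.514],"grip":0.35},{"offset":[-10,56.8,0],"dr":[0,0,-0.588],"grip":0.35},{"offset":[-8.8,64,0],"dr":[0,0,-0.662],"grip":0.35},{"offset":[-7.2,71,0],"dr":[0,0,-0.735],"grip":0.35},{"offset":[-5,78,0],"dr":[0,0,-0.808],"grip":0.35},{"offset":[-5,78,0],"dr":[0,0,-0.808],"grip":0.35}]'
python3 -c "
from h import *
s=read_state();print(s['time_s'],s['tcp_pos'],s['q'],s['contact_force'],s['ft_torque'])"
```

```text
time_s: 3.15
tcp_pos: [0.5489, -0.0863, 0.1396]
tcp_rot: [0.001, -0.231, 0.973, -0.0]
contact_force: [-0.5, 0.5, 0.3]
grip_width: 0.0347
finger_force: 0.0
time_s: 4.15
tcp_pos: [0.5432, -0.0078, 0.1389]
tcp_rot: [-0.0, 0.17, 0.985, -0.0]
contact_force: [-0.1, 0.8, 0.6]
grip_width: 0.0327
finger_force: 0.0
4.15 [ 0.5432 -0.0078  0.1389] [-0.1184  0.095   1.4946 -0.0003  1.5522 -1.347 ] [-0.1448  0.7655  0.5831] [-0.001  -0.0254  0.0348]
```

```bash
python3 - <<'E'
from h import *
h=np.array([637,-41]);P=lambda a:h+99.5*np.array([np.cos(a),np.sin(a)])
for k in range(0,21):
    phi=2.8-.03*k;print(round(phi,3),round(phi-2.8,3),(P(phi)-P(2.8)).round(1))
E
python3 -m jog '[{"offset":[1,2.8,0],"dr":[0,0,-0.03],"grip":0.35},{"offset":[2.1,5.6,0],"dr":[0,0,-0.06],"grip":0.35},{"offset":[3.3,8.4,0],"dr":[0,0,-0.09],"grip":0.35},{"offset":[4.5,11.1,0],"dr":[0,0,-0.12],"grip":0.35},{"offset":[5.8,13.8,0],"dr":[0,0,-0.15],"grip":0.35},{"offset":[5.8,13.8,0],"dr":[0,0,-0.15],"grip":0.35}]'
```

```text
2.8 0.0 [0. 0.]
2.77 -0.03 [1.  2.8]
2.74 -0.06 [2.2 5.6]
2.71 -0.09 [3.4 8.3]
2.68 -0.12 [ 4.7 11. ]
2.65 -0.15 [ 6.  13.6]
2.62 -0.18 [ 7.5 16.2]
2.59 -0.21 [ 9.  18.8]
2.56 -0.24 [10.6 21.3]
2.53 -0.27 [12.3 23.8]
2.5 -0.3 [14.  26.2]
2.47 -0.33 [15.9 28.6]
2.44 -0.36 [17.8 30.9]
2.41 -0.39 [19.7 33.1]
2.38 -0.42 [21.7 35.3]
2.35 -0.45 [23.8 37.5]
2.32 -0.48 [26.  39.5]
2.29 -0.51 [28.2 41.5]
2.26 -0.54 [30.5 43.5]
2.23 -0.57 [32.8 45.3]
2.2 -0.6 [35.2 47.1]
time_s: 4.65
tcp_pos: [0.549, 0.0052, 0.1388]
tcp_rot: [-0.0, 0.243, 0.97, -0.0]
contact_force: [-2.3, -1.5, 1.5]
grip_width: 0.033
finger_force: 0.9
```

Now at phi 2.65, pushing at roughly the friction force. I'll advance in 3 mm steps and read the force after each.

```bash
python3 -m jog '[{"offset":[0.7,1.3,0],"dr":[0,0,-0.015],"grip":0.35},{"offset":[1.5,2.6,0],"dr":[0,0,-0.03],"grip":0.35},{"offset":[1.5,2.6,0],"dr":[0,0,-0.03],"grip":0.35}]'; python3 -m jog '[{"offset":[0.7,1.3,0],"dr":[0,0,-0.015],"grip":0.35},{"offset":[1.5,2.6,0],"dr":[0,0,-0.03],"grip":0.35},{"offset":[1.5,2.6,0],"dr":[0,0,-0.03],"grip":0.35}]'
```

```text
time_s: 4.9
tcp_pos: [0.5507, 0.0081, 0.1387]
tcp_rot: [0.0, 0.258, 0.966, -0.0]
contact_force: [-2.1, -1.1, 1.2]
grip_width: 0.0326
finger_force: 1.2
time_s: 5.15
tcp_pos: [0.5524, 0.011, 0.1386]
tcp_rot: [0.0, 0.273, 0.962, 0.0]
contact_force: [-1.9, -1.3, 1.9]
grip_width: 0.0328
finger_force: 1.0
```

```bash
python3 -m jog '[{"offset":[0.8,1.3,0],"dr":[0,0,-0.015],"grip":0.35},{"offset":[1.6,2.5,0],"dr":[0,0,-0.03],"grip":0.35},{"offset":[1.6,2.5,0],"dr":[0,0,-0.03],"grip":0.35}]'; python3 -m jog '[{"offset":[0.8,1.3,0],"dr":[0,0,-0.015],"grip":0.35},{"offset":[1.7,2.5,0],"dr":[0,0,-0.03],"grip":0.35},{"offset":[1.7,2.5,0],"dr":[0,0,-0.03],"grip":0.35}]'
```

```text
time_s: 5.4
tcp_pos: [0.554, 0.0136, 0.1385]
tcp_rot: [0.0, 0.287, 0.958, 0.0]
contact_force: [-1.2, -0.9, 1.0]
grip_width: 0.0329
finger_force: 0.9
time_s: 5.65
tcp_pos: [0.5557, 0.0161, 0.1385]
tcp_rot: [0.0, 0.301, 0.953, 0.0]
contact_force: [-1.0, -0.7, 1.6]
grip_width: 0.0328
finger_force: 0.9
```

```bash
python3 -m jog '[{"offset":[0.9,1.2,0],"dr":[0,0,-0.015],"grip":0.35},{"offset":[1.8,2.4,0],"dr":[0,0,-0.03],"grip":0.35},{"offset":[1.8,2.4,0],"dr":[0,0,-0.03],"grip":0.35}]'; python3 -m jog '[{"offset":[0.9,1.2,0],"dr":[0,0,-0.015],"grip":0.35},{"offset":[1.8,2.4,0],"dr":[0,0,-0.03],"grip":0.35},{"offset":[1.8,2.4,0],"dr":[0,0,-0.03],"grip":0.35}]'
```

```text
time_s: 5.9
tcp_pos: [0.5574, 0.0186, 0.1385]
tcp_rot: [-0.0, 0.316, 0.949, 0.0]
contact_force: [-1.0, -1.4, 0.8]
grip_width: 0.0329
finger_force: 0.9
time_s: 6.15
tcp_pos: [0.5589, 0.0204, 0.1384]
tcp_rot: [-0.0, 0.33, 0.944, -0.0]
contact_force: [-2.3, -3.5, 1.8]
grip_width: 0.0331
finger_force: 1.9
```

```bash
python3 -m jog '[{"offset":[0.6,0.8,0],"dr":[0,0,-0.01],"grip":0.35},{"offset":[1.3,1.6,0],"dr":[0,0,-0.02],"grip":0.35},{"offset":[1.3,1.6,0],"dr":[0,0,-0.02],"grip":0.35}]'; python3 -m jog '[{"offset":[0,0,0],"dr":[0,0,0],"grip":0.35}]'
```

```text
time_s: 6.4
tcp_pos: [0.5599, 0.0214, 0.1384]
tcp_rot: [-0.0, 0.34, 0.941, -0.001]
contact_force: [-3.3, -4.8, 2.2]
grip_width: 0.0328
finger_force: 2.9
time_s: 6.48
tcp_pos: [0.5598, 0.0215, 0.1384]
tcp_rot: [-0.0, 0.339, 0.941, -0.001]
contact_force: [-2.7, -5.1, 2.4]
grip_width: 0.033
finger_force: 2.8
```

```bash
python3 -m jog '[{"offset":[0.6,0.8,0],"dr":[0,0,-0.005],"grip":0.35},{"offset":[1.3,1.6,0],"dr":[0,0,-0.01],"grip":0.35},{"offset":[1.9,2.4,0],"dr":[0,0,-0.015],"grip":0.35},{"offset":[1.9,2.4,0],"dr":[0,0,-0.015],"grip":0.35}]'; python3 -m jog '[{"offset":[0.6,0.8,0],"dr":[0,0,-0.005],"grip":0.35},{"offset":[1.3,1.6,0],"dr":[0,0,-0.01],"grip":0.35},{"offset":[1.3,1.6,0],"dr":[0,0,-0.01],"grip":0.35},{"offset":[1.3,1.6,0],"dr":[0,0,-0.01],"grip":0.35}]'
```

```text
time_s: 6.82
tcp_pos: [0.561, 0.0229, 0.1384]
tcp_rot: [-0.001, 0.347, 0.938, -0.002]
contact_force: [-5.9, -6.8, 2.8]
grip_width: 0.0332
finger_force: 4.3
time_s: 7.15
tcp_pos: [0.5618, 0.0239, 0.1383]
tcp_rot: [-0.001, 0.352, 0.936, -0.003]
contact_force: [-7.0, -7.7, 4.2]
grip_width: 0.0327
finger_force: 5.2
```

```bash
python3 -m jog '[{"offset":[0.7,0.8,0],"dr":[0,0,-0.005],"grip":0.35},{"offset":[1.3,1.6,0],"dr":[0,0,-0.01],"grip":0.35},{"offset":[2,2.3,0],"dr":[0,0,-0.01],"grip":0.35},{"offset":[2,2.3,0],"dr":[0,0,-0.01],"grip":0.35}]'; python3 -m jog '[{"offset":[0.7,0.8,0],"dr":[0,0,-0.005],"grip":0.35},{"offset":[1.3,1.6,0],"dr":[0,0,-0.005],"grip":0.35},{"offset":[1.3,1.6,0],"dr":[0,0,-0.005],"grip":0.35},{"offset":[1.3,1.6,0],"dr":[0,0,-0.005],"grip":0.35}]'
```

```text
time_s: 7.48
tcp_pos: [0.5628, 0.0254, 0.1383]
tcp_rot: [-0.002, 0.357, 0.934, -0.004]
contact_force: [-8.7, -9.7, 4.8]
grip_width: 0.0333
finger_force: 6.7
time_s: 7.82
tcp_pos: [0.5636, 0.0265, 0.1382]
tcp_rot: [-0.003, 0.359, 0.933, -0.005]
contact_force: [-9.9, -11.0, 6.8]
grip_width: 0.0332
finger_force: 7.6
```

Steady force is about 15 N, so I'll hold it there.

```bash
python3 -m jog '[{"offset":[0,0,0],"dr":[0,0,0],"grip":0.35},{"offset":[0,0,0],"dr":[0,0,0],"grip":0.35},{"offset":[0,0,0],"dr":[0,0,0],"grip":0.35},{"offset":[0,0,0],"dr":[0,0,0],"grip":0.35}]';python3 -m jog '[{"offset":[0,0,0],"dr":[0,0,0],"grip":0.35},{"offset":[0,0,0],"dr":[0,0,0],"grip":0.35},{"offset":[0,0,0],"dr":[0,0,0],"grip":0.35},{"offset":[0,0,0],"dr":[0,0,0],"grip":0.35}]'
python3 -c "
from h import *
f=grab_frame('side');cv2.imwrite('pics/s2.png',f[:,:,::-1])
f=grab_frame('wrist');cv2.imwrite('pics/w2.png',f[:,:,::-1]);print(get_calibration('wrist'))"
```

```text
time_s: 8.15
tcp_pos: [0.5636, 0.0265, 0.1383]
tcp_rot: [-0.002, 0.359, 0.933, -0.005]
contact_force: [-10.3, -11.3, 4.7]
grip_width: 0.0332
finger_force: 7.5
time_s: 8.48
tcp_pos: [0.5636, 0.0265, 0.1382]
tcp_rot: [-0.002, 0.359, 0.933, -0.005]
contact_force: [-10.5, -10.0, 5.0]
grip_width: 0.0331
finger_force: 7.5
{'mtx': array([[309.7069,   0.    , 316.848 ],
       [  0.    , 309.7069, 198.7195],
       [  0.    ,   0.    ,   1.    ]]), 'position': array([0.5081, 0.0797, 0.3185]), 'attitude': array([ 0.9054, -0.1246, -0.0504,  0.4027])}
```

View pics/w2.png

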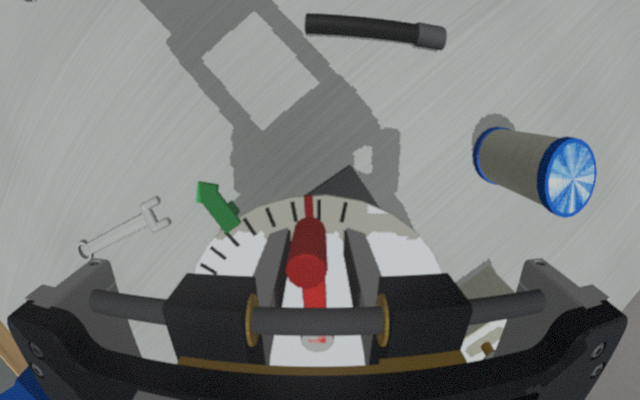

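The hold is done. The wrist view shows the arm tip at (308,200), the tab at (218,207), and the pushing finger against the grip. I'll compute the opening arc.

Run:
```python
from h import *
h=np.array([.637,-.041]);a=lambda v:np.arctan2(v[...,1],v[...,0])
tip=wplane([[308,200]],.118)[0];f=cv2.imread("pics/w2.png")[:,:,::-1].copy()
g=mask(f,"green");g[:,:150]=0;g[:,300:]=0;ys,xs=np.nonzero(g);tab=wplane([[xs.mean(),ys.mean()]],.101)[0]
top=wplane([[306,267]],.18)[0]
print("tip",tip,a(tip-h),np.hypot(*(tip-h)),"tab",tab,a(tab-h),"griptop",top,a(top-h),np.hypot(*(top-h)))
hm=h*1000;P=lambda p:hm+99.5*np.array([np.cos(p),np.sin(p)])
p=read_state()['tcp_pos'][:2]*1000
for k in range(0,13):
    phi=2.46+.04*k;print(round(phi,3),(P(phi)-p).round(1))
```

```text
tip [0.5446 0.0362] 2.445584026267161 0.12038413398533226 tab [ 0.5048 -0.0223] 3.001118732102737 griptop [0.5584 0.0252] 2.441941987563709 0.10274279440003438
2.46 [-3.8 -4.8]
2.5 [-6.3 -8. ]
2.54 [ -8.6 -11.2]
2.58 [-10.8 -14.5]
2.62 [-12.8 -17.9]
2.66 [-14.8 -21.4]
2.7 [-16.5 -25. ]
2.74 [-18.2 -28.6]
2.78 [-19.6 -32.3]
2.82 [-21.  -36.1]
2.86 [-22.2 -39.9]
2.9 [-23.2 -43.7]
2.94 [-24.1 -47.6]
```

```bash
python3 -m jog '[{"offset":[-6.7,-8.6,0],"dr":[0,0,0.05],"grip":0.35},{"offset":[-9.2,-11.8,0],"dr":[0,0,0.09],"grip":0.35},{"offset":[-11.5,-15,0],"dr":[0,0,0.13],"grip":0.35},{"offset":[-13.7,-18.3,0],"dr":[0,0,0.17],"grip":0.35},{"offset":[-15.7,-21.7,0],"dr":[0,0,0.21],"grip":0.35},{"offset":[-17.7,-25.2,0],"dr":[0,0,0.25],"grip":0.35},{"offset":[-19.4,-28.8,0],"dr":[0,0,0.29],"grip":0.35},{"offset":[-21.1,-32.4,0],"dr":[0,0,0.33],"grip":0.35},{"offset":[-22.5,-36.1,0],"dr":[0,0,0.37],"grip":0.35},{"offset":[-25.1,-43.7,0],"dr":[0,0,0.45],"grip":0.35},{"offset":[-27,-51.4,0],"dr":[0,0,0.53],"grip":0.35},{"offset":[-27,-51.4,0],"dr":[0,0,0.53],"grip":0.35}]'
python3 - <<'E'
from h import *
import json
c=get_calibration('wrist');f=grab_frame('wrist');cv2.imwrite('pics/w3.png',f[:,:,::-1])
h=np.array([.637,-.041]);a=lambda v:np.arctan2(v[...,1],v[...,0])
for n in("red","green"):
    m=mask(f,n);m[:150]=0;m[300:]=0;m[:,:100]=0;m[:,540:]=0
    ys,xs=np.nonzero(m);print(n,len(xs),xs.min(),xs.max(),ys.min(),ys.max())
    if n=="green":print(a(wplane([[xs.mean(),ys.mean()]],.101,c)[0]-h))
    else:
        k=ys<ys.min()+8;q=wplane([[xs[k].mean(),ys[k].mean()]],.118,c)[0];print("tip",q,a(q-h),np.hypot(*(q-h)))
E
```

```text
time_s: 9.58
tcp_pos: [0.5402, -0.0205, 0.1383]
tcp_rot: [0.0, 0.1, 0.995, 0.001]
contact_force: [-0.2, -0.2, -0.2]
grip_width: 0.033
finger_force: 0.1
red 2543 308 348 196 299
tip [ 0.5214 -0.0102] 2.8812544940676896 0.11961046861436848
green 1155 287 315 150 203
3.0097591785860565
```

View pics/w3.png

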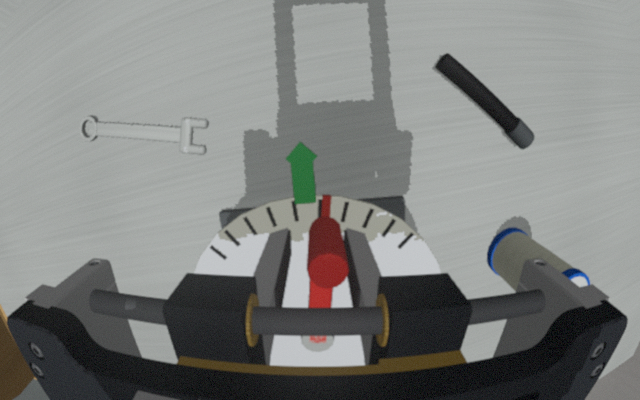

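The lever (tip at (327,198)) is still 0.13 rad short of the tab (305,180), so I'll push that much further.

```bash
python3 -m jog '[{"offset":[-0.6,-3.2,0],"dr":[0,0,0.032],"grip":0.35},{"offset":[-1.1,-6.4,0],"dr":[0,0,0.065],"grip":0.35},{"offset":[-1.5,-9.6,0],"dr":[0,0,0.1],"grip":0.35},{"offset":[-1.7,-11.5,0],"dr":[0,0,0.117],"grip":0.35},{"offset":[-1.8,-12.8,0],"dr":[0,0,0.13],"grip":0.35},{"offset":[-1.8,-12.8,0],"dr":[0,0,0.13],"grip":0.35},{"offset":[-1.8,-12.8,0],"dr":[0,0,0.13],"grip":0.35},{"offset":[-1.8,-12.8,0],"dr":[0,0,0.13],"grip":0.35}]'
cat > m.py <<'E'
from h import *
c=get_calibration('wrist');f=grab_frame('wrist');cv2.imwrite('pics/w4.png',f[:,:,::-1])
h=np.array([.637,-.041]);a=lambda v:np.arctan2(v[...,1],v[...,0])
for n in("red","green"):
    m=mask(f,n);m[:130]=0;m[300:]=0;m[:,:100]=0;m[:,540:]=0
    ys,xs=np.nonzero(m);print(n,len(xs),xs.min(),xs.max(),ys.min(),ys.max())
    if n=="green":print(a(wplane([[xs.mean(),ys.mean()]],.101,c)[0]-h))
    else:
        k=ys<ys.min()+8;q=wplane([[xs[k].mean(),ys[k].mean()]],.118,c)[0];print("tip",q,a(q-h),np.hypot(*(q-h)))
E
python3 m.py
```

```text
time_s: 10.3
tcp_pos: [0.5382, -0.0337, 0.1384]
tcp_rot: [0.0, 0.036, 0.999, 0.0]
contact_force: [0.7, 2.5, -0.7]
grip_width: 0.033
finger_force: 1.2
red 2528 308 348 196 299
tip [ 0.5183 -0.0258] 3.0145381429417584 0.1197136802076576
green 1129 314 343 142 202
3.0104564974676773
```

Aligned to within about 0.005 rad. Now I'll open the fingers, lift straight up and check.

```bash
python3 -m jog '[{"offset":[0,0,0],"dr":[0,0,0],"grip":0.6},{"offset":[0,0,0],"dr":[0,0,0],"grip":0.6},{"offset":[0,0,0],"dr":[0,0,0],"grip":0.6},{"offset":[0,0,0],"dr":[0,0,0],"grip":0.6},{"offset":[0,0,15],"dr":[0,0,0],"grip":0.6},{"offset":[0,0,40],"dr":[0,0,0],"grip":0.6},{"offset":[0,0,70],"dr":[0,0,0],"grip":0.6},{"offset":[0,0,100],"dr":[0,0,0],"grip":0.6},{"offset":[0,0,120],"dr":[0,0,0],"grip":0.6},{"offset":[0,0,120],"dr":[0,0,0],"grip":0.6},{"offset":[0,0,120],"dr":[0,0,0],"grip":0.6},{"offset":[0,0,120],"dr":[0,0,0],"grip":0.6}]'
python3 m.py
```

```text
time_s: 11.35
tcp_pos: [0.5375, -0.0341, 0.257]
tcp_rot: [-0.001, 0.036, 0.999, 0.0]
contact_force: [-0.4, -0.3, -0.4]
grip_width: 0.0565
finger_force: 0.0
red 1036 312 333 169 264
tip [ 0.5207 -0.026 ] 3.013615858833487 0.11720908860907431
green 454 316 334 134 173
3.009393088517218
```

View pics/w4.png

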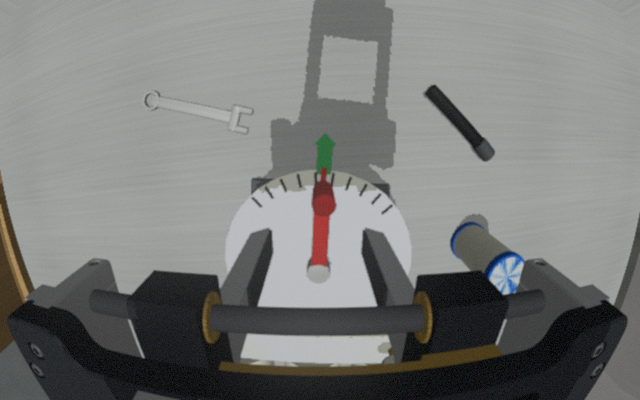

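The lever (323,200) lines up with the tab (325,155), the arm is clear, and the wrench, penlight and cartridge look undisturbed. Handing in.

```bash
python3 -c "
from workcell import *
print(close_job())"
```

```text
the job is handed in; nothing more can be done
None
```

The job is handed in, though no verdict came back: I leant the lever on its seat at about 15 N for at least 0.65 s, then opened it to within about 0.005 rad of the green tab by the wrist camera, with the arm lifted clear and nothing else visibly disturbed.

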